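# Stow two transformers under the cantilever tray

## Robot

A 7-joint arm with a two-finger parallel gripper is mounted at the origin on the work surface. World frame = base frame: x ahead of the robot, y to its left, z up, the work surface at z = 0. Lengths are in mm, angles in rad, forces in N, time in s.
With the tool pointing down it reaches from about 400 to 900 mm from the base axis. Payload 5.6 kg.
Tool frame: the origin (TCP) lies midway between the tips of the shut fingers; the grasp point (between the pads) lies 19 mm behind it; z points along the fingers, y is the line along which they close (so a half turn about z gives the same grasp; the last joint's range is limited). The gripper opens to 92 mm and grips with 3 to 60 N. Pads are 20 mm wide; open, the fingers measure 128 mm over their backs; the gripper's body (75 mm by 189 mm) begins 69 mm behind the grasp point.
Start: joints at [-1.317, 0.468, -0.012, 1.603, 0.006, 1.071, -0.056], TCP at [190.141, 621.575, 214.592] pointing down, gripper open.
Joint ranges: [-2.53, 2.53], [-0.31, 2.02], [-1.57, 1.55], [0.28, 2.44], [-1.29, 4.43], [0.15, 1.84], [-2.92, 2.92]. Speed limits (rad/s): [2.57, 2.57, 3.14, 3.14, 3.14, 3.14, 3.14].

## Interface

Orientations are given as a rotation vector (axis times angle).
In Python, from cell import robot, grip, kin, viewer gives the robot as it stands. Calls block until the motion is done:
- robot.movep(position, orientation): joint-space move of the TCP to a pose.
- robot.servo_line(position, feed=150, rotation=None): straight line of the TCP; rotation=None keeps the orientation; feed is the mean speed in mm/s.
- robot.goto_joints(angles): joint-space move.
- grip(opening, newtons=None): opening from 0.0 (shut) to 1.0 (fully open); newtons is the grip in N (None keeps the last); returns when the fingers have stopped.
- robot.hold(seconds).
- kin.ik(position, orientation): joint angles nearest the present ones, or None.
- robot.observe(): the state.
- viewer.read_camera(name): name is "side" or "top"; returns the picture (480x640x3 uint8, red, green, blue); there is no depth.
- viewer.camera_info(name): a dict with "camera_matrix" (3x3 intrinsics, pixels), "R" (3x3) and "t" (3): a world point X has camera coordinates R X + t. Camera axes: x right, y down, z forward; pixel columns grow to the right and rows downward; lengths in mm; the calibration is good to about 2 mm. A picture is of the moment at which its call begins. camera_info takes no time and is no camera call.
A pose or a line that the arm cannot do raises robot.IKError and nothing moves.
- robot.job_done(): hands the job in; it is judged then, once.
Trained networks look in the newest picture that a camera, given by its name, has taken for a name from the list of things; names that differ only in an ending like _2 or _b are one class to them, and where a whole thing is asked for, a point or a joint stands for the part that bears it (a point fixed in the world has none). Each returns a list of dicts, best first, with "confidence" (0 to 1); they miss things now and then, are a little off and sometimes report something else, mostly with a low value. They report only what shows in the picture. A call takes as long as a camera call.
- viewer.silhouettes(name, camera): "mask" (480x640 bool, what is visible of it).
- viewer.pinpoint(name, camera): "at" ([x, y, z] in mm, in the coordinates of the camera as it stood for that picture, good to about 4 mm: a listed point, or the origin of a listed thing).
The state is a dict: "t": time; "joints": joint angles; "joint_velocities": joint speeds; "joint_torque": joint torques, N m; "tcp_pos": TCP position; "tcp_rot": TCP orientation; "contact_force": force on the tool from outside, world axes, zero at the start; "wrist_torque": the same for the moment, N m; "grip_width": opening from 0.0 (shut) to 1.0 (fully open); "grip_force": force on a finger pad.
Only numpy, scipy, OpenCV 4.12 (cv2) and the standard library are available. Lean on these libraries where they do the work, as an engineer would, in place of code of your own. Each camera call takes 0.05 s, during which the arm holds its last target. There are 200 camera calls.

## Task

On the electronics bench, lift the case's cantilever tray all the way up and back until it rests there by itself, then set the two small transformers down gently in the rear compartment underneath: one in each bay, upright, long side running front to back, square with the case. Then lower the tray gently by its handle, never letting it drop, until it is fully home, and let go; leave the other parts on the bench where they are.

Things in the scene. Friction and masses are not known exactly. Their poses are not given: they have to be found in the camera images.
- case: Grey plastic case, open-topped, fixed, 148 (x) x 236 (y) mm; sides and back 54 mm high, low front 40 mm; walls 4, floor 5 mm thick. Origin: centre of its underside; x from its front (facing the robot) to its back, y to its left, z up. A low rib across it (x -6 to -2 mm, top 11 mm above the bench) marks off the rear, where a divider (4 mm thick, top 30 mm above the bench) makes two bays.
- bay_left (a point): Centre of the floor of the left rear bay, at x 34, y 58, z 5 mm in the case's frame; axes as the case's. The bay measures 72 mm in x (from the rib to the back wall) by 112 mm in y.
- bay_right (a point): Centre of the floor of the right rear bay, at x 34, y -58, z 5 mm in the case's frame; axes and size as for the left bay.
- lift (a joint): Angle q of the tray's parallel arms, rad: 0 tray down, 1.606 up and back at its stop. The tray stays level and moves, in the case's frame, 90 mm*(cos 0.14 - cos(0.14+q)) back and 90 mm*(sin(0.14+q) - sin 0.14) up: 105 back, 76 up when open. Past q = 1.43 it is over centre and rests at the stop by its weight (0.4 kg); short of that it falls shut when let go. Little friction.
- tray_handle (a point): Centre of the black handle bar that runs across the middle of the tray: bar 12 mm (x) x 112 mm (y) x 16 mm high, along the case's y, on two posts 106 mm apart. It is 62 mm above the tray's underside, 27 mm above the tray's walls and dividers, so 119 mm above the bench when the tray is down and 195 mm when up.
- transformer_a: Small transformer: dark steel laminated block 50 (x) x 34 (y) x 38 mm high, white top (34 x 34 mm) up to 46 mm with tiny pins to 49 mm; 0.2 to 0.4 kg. Origin: centre of its underside, z up. Stands upright on the bench beside the case. The 34 mm between its long sides is the width to grip; a half turn changes nothing. Either transformer may go in either bay.
- transformer_b: The second transformer, identical to transformer_a.
- capacitor: Bystander: black can capacitor, 35 mm diameter, 45 mm high, standing. Origin: centre of its underside.
- heatsink: Bystander: finned aluminium heat sink, 50 x 40 x 26 mm. Origin: centre of its underside.
- valve: Bystander: glass radio valve on a black base, 34 mm diameter, 86 mm high, standing beyond the case. Origin: centre of its underside.
- tray: Aluminium tray, 148 x 236 x 35 mm, over the case; small stock fixed in its cells. Underside 57 mm above the bench when down, 133 mm when up; its front edge is then at x = 31 mm in the case's frame, so it overhangs the rear bays. Steel arms outside the case at y +-121 mm, then at x 30 to 87 mm. Origin: on an arm's pin, 23 mm in front of the tray's centre, 3.5 mm above its underside.

How it is judged:
By the outcome, as a careful person would: the job done as asked, in the order asked, and still so for the second after the job is handed in, with the robot touching nothing.
It also fails if it takes over 72 s, if anything falls off the work surface, if the arm or the gripper's body presses on something with over 40 N, if the wrist force passes 120 N, or if a joint passes its speed limit or range.

## Working session

There is one attempt and no reset: what is moved stays moved. The work goes in short steps, each a Python script; the robot and the scene stay as the last script left them, time stands still between calls to the robot, and variables do not carry over. Pictures are saved under pics/ and viewed, at most 10 in all, crops included, and the job is handed in when it is done.

```bash
mkdir -p pics; ls; cat > h.py <<'E'
import numpy as np, cv2
from scipy.spatial.transform import Rotation as Ro
from cell import robot, grip, kin, viewer
def toworld(cam,p):
    i=viewer.camera_info(cam); return np.array(i["R"]).T@(np.array(p)-np.array(i["t"]))
def find(name,cam):
    return [(round(d["confidence"],2),toworld(cam,d["at"]).round(1)) for d in viewer.pinpoint(name,cam)]
def proj(cam,X):
    i=viewer.camera_info(cam); c=np.array(i["R"])@np.array(X,float)+np.array(i["t"]); p=np.array(i["camera_matrix"])@c; return p[:2]/p[2]
def ray(cam,px,z):
    "pixel(s) -> world points on the plane z"
    i=viewer.camera_info(cam); R=np.array(i["R"]); o=-R.T@np.array(i["t"])
    d=(R.T@np.linalg.inv(i["camera_matrix"])@np.c_[np.atleast_2d(px),np.ones(len(np.atleast_2d(px)))].T).T
    return o+d*((z-o[2])/d[:,2])[:,None]
def down(yaw):
    "tool pointing down, tool y (closing line) at yaw+90deg from world x => tool x along yaw"
    return (Ro.from_euler("z",yaw)*Ro.from_euler("x",np.pi)).as_rotvec()
E
python3 - <<'E'
from h import *
s=robot.observe(); print(s["t"],s["tcp_rot"],s["grip_width"])
for c in("top","side"):
    im=viewer.read_camera(c); cv2.imwrite(f"pics/{c}0.png",im[...,::-1])
    i=viewer.camera_info(c); print(c,(-np.array(i["R"]).T@np.array(i["t"])).round())
    for n in("case","bay_left","tray_handle","tray","transformer_a","capacitor","heatsink","valve"):
        print(n,find(n,c))
    for d in viewer.silhouettes("transformer_a",c):
        m=d["mask"].astype(np.uint8); print(round(d["confidence"],2),m.sum(),cv2.minAreaRect(cv2.findNonZero(m)))
print(robot.observe()["t"])
E
```

```text
pics
0.0 [-4.64556478e-01 -3.10694056e+00  2.79854018e-03] 0.9968377809895457
top [436. -10. 990.]
case [(0.62, array([504.6, -18.3,   4.2])), (0.6, array([607.8, 291.7,   1.1]))]
bay_left []
tray_handle [(0.66, array([506.7, -18.8, 116.6]))]
tray [(0.9, array([481.8, -26. ,  62.6]))]
transformer_a [(0.87, array([416. , 295.3,  -1.3])), (0.62, array([ 581.1, -304. ,    0.7]))]
capacitor [(0.6, array([ 423.4, -291.4,    1.2]))]
heatsink [(0.66, array([ 6.113e+02,  2.952e+02, -2.000e-01]))]
valve [(0.88, array([735.7,   7. ,  -2.9]))]
0.95 565 ((473.5, 236.5), (25.0, 23.0), 90.0)
0.58 511 ((188.0, 314.0), (24.0, 22.0), 90.0)
side [ 233. -802.  674.]
case [(0.79, array([504.5, -25.6,   2.2]))]
bay_left []
tray_handle [(0.65, array([503.9, -25.4, 117. ])), (0.33, array([504.2, -22.4,   3.5]))]
tray [(0.97, array([488.1, -24. ,  60.3])), (0.36, array([504.5, -24.5, 115. ])), (0.33, array([ 579.1, -311.3,    3.5]))]
transformer_a [(0.95, array([416.5, 295.1,   2.5])), (0.59, array([ 578.3, -310. ,    2.7]))]
capacitor [(0.78, array([ 427.7, -291.8,    2.5]))]
heatsink [(0.65, array([615.8, 295.4,   3. ]))]
valve [(0.75, array([738.4,   8.5,   2.4])), (0.39, array([ 576.9, -307.7,    1.2]))]
0.93 861 ((384.40008544921875, 348.8000183105469), (30.4105224609375, 33.09380340576172), 63.43495178222656)
0.64 414 ((220.59616088867188, 216.98077392578125), (22.161123275756836, 20.78830909729004), 78.69007110595703)
1.0
```

```bash
python3 -c "
import cv2,numpy as np
a=cv2.imread('pics/top0.png');b=cv2.imread('pics/side0.png');cv2.imwrite('pics/both0.png',np.vstack([cv2.resize(a,(400,300)),cv2.resize(b,(400,300))]))"
```

```text
(no output)
```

View pics/top0.png

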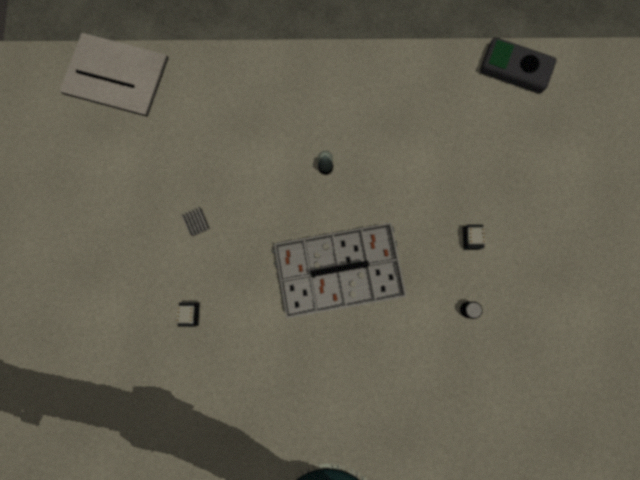

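View pics/side0.png

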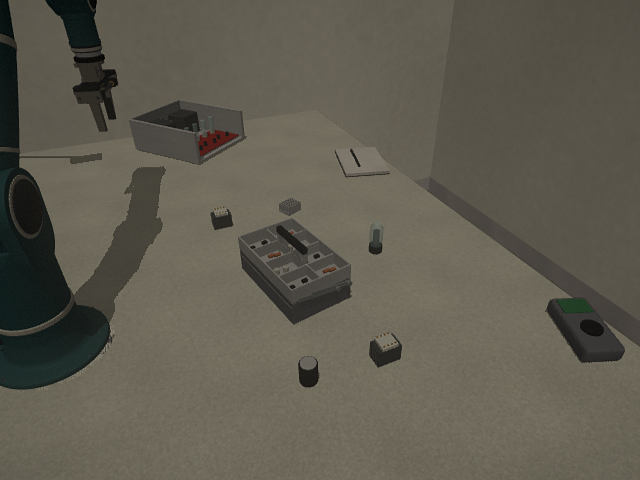

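The top view shows the case at about (340,268) px, turned roughly 8°, with its handle running (312,272) to (366,264). The transformers are at (474,237) and (188,314). The side view agrees, and the networks' positions match in both views. Next I fit the yaws with box models against the silhouettes.

```bash
cat > fit.py <<'E'
from h import *
from scipy.optimize import differential_evolution as DE
def hullmask(cam,P,S=1):
    m=np.zeros((480,640),np.uint8); q=np.array([proj(cam,p) for p in P]).astype(np.float32)
    cv2.fillConvexPoly(m,np.round(cv2.convexHull(q)*16).astype(np.int32),1,shift=4); return m.astype(bool)
def box(l,w,z0,z1): return [(sx*l/2,sy*w/2,z) for sx in(-1,1) for sy in(-1,1) for z in(z0,z1)]
def place(P,x,y,a): return [(x+np.cos(a)*p[0]-np.sin(a)*p[1],y+np.sin(a)*p[0]+np.cos(a)*p[1],p[2]) for p in P]
def fit(P,masks,x0,y0,a0,da,r=10):
    def cost(v):
        Q=place(P,*v); c=0
        for cam,m in masks.items():
            h=hullmask(cam,Q); c+=1-(h&m).sum()/(h|m).sum()
        return c
    r=DE(cost,[(x0-r,x0+r),(y0-r,y0+r),(a0-da,a0+da)],seed=1,popsize=12,maxiter=40); return r.x.round(3),round(r.fun,3)
def sil(name,cam,xy,z):
    best=None
    for d in viewer.silhouettes(name,cam):
        c=np.argwhere(d["mask"]).mean(0)[::-1]
        if np.hypot(*(c-proj(cam,[*xy,z])))<15 and best is None: best=d["mask"]
    return best
TR=box(50,34,0,38)+box(34,34,38,46)
E
python3 - <<'E'
from fit import *
ims={c:viewer.read_camera(c) for c in("top","side")}
cr=[]
for n,xy in(("a",(416,295)),("b",(580,-307))):
    masks={c:sil("transformer_a",c,xy,20) for c in ims}; masks={c:m for c,m in masks.items() if m is not None}
    print(n,list(masks),fit(TR,masks,*xy,0.,1.58))
    for c in masks: print("  ",c,fit(TR,{c:masks[c]},*xy,0.,1.58))
    for c in ims:
        u,v=proj(c,[*xy,20]).astype(int); cr.append(cv2.resize(ims[c][v-25:v+25,u-25:u+25],(300,300),interpolation=cv2.INTER_CUBIC))
m={c:sil("tray",c,(505,-22),75) for c in ims}; m={c:k for c,k in m.items() if k is not None}
print("tray",list(m),[fit(box(148,236,57,92),{c:k},505,-22,.147,.1) for c,k in m.items()],fit(box(148,236,57,92),m,505,-22,.147,.1))
m=sil("tray_handle","top",(505,-22),119)
if m is not None: print("handle/tray part",m.sum())
cv2.imwrite("pics/crops.png",np.vstack([np.hstack(cr[:2]),np.hstack(cr[2:])])[...,::-1])
E
```

```text
Traceback (most recent call last):
  File "fit.py", line 14, in fit
    r=DE(cost,[(x0-r,x0+r),(y0-r,y0+r),(a0-da,a0+da)],seed=1,popsize=12,maxiter=40); return r.x.round(3),round(r.fun,3)
  File "fit.py", line 12, in cost
    h=hullmask(cam,Q); c+=1-(h&m).sum()/(h|m).sum()
  File "fit.py", line 4, in hullmask
    m=np.zeros((480,640),np.uint8); q=np.array([proj(cam,p) for p in P]).astype(np.float32)
                                                ~~~~^^^^^^^
  File "h.py", line 9, in proj
    i=viewer.camera_info(cam); c=np.array(i["R"])@np.array(X,float)+np.array(i["t"]); p=np.array(i["camera_matrix"])@c; return p[:2]/p[2]
ValueError: time passes only in moves, steps and waits
```

```bash
python3 - <<'E'
s=open('h.py').read()
s=s.replace("def toworld","from functools import lru_cache\n@lru_cache\ndef info(c): return viewer.camera_info(c)\ndef toworld",1)
s=s.replace("i=viewer.camera_info(cam)","i=info(cam)")
open('h.py','w').write(s)
E
cat > m.py <<'E'
from fit import *
ims={c:viewer.read_camera(c) for c in("top","side")}
info("top");info("side")
cr=[];J=[]
for n,xy in(("a",(416,295)),("b",(580,-307))):
    masks={c:sil("transformer_a",c,xy,20) for c in ims}; masks={c:m for c,m in masks.items() if m is not None}
    J.append((n,TR,masks,*xy,0.,1.58))
    for c in ims:
        u,v=proj(c,[*xy,20]).astype(int); cr.append(cv2.resize(ims[c][v-25:v+25,u-25:u+25],(300,300),interpolation=cv2.INTER_CUBIC))
m={c:sil("tray",c,(505,-22),75) for c in ims}; m={c:k for c,k in m.items() if k is not None}
J.append(("tray",box(148,236,57,92),m,505,-22,.147,.1))
cv2.imwrite("pics/crops.png",np.vstack([np.hstack(cr[:2]),np.hstack(cr[2:])])[...,::-1])
print(robot.observe()["t"])
for n,P,m,*a in J:
    print(n,"all",fit(P,m,*a))
    for c in m: print("  ",c,fit(P,{c:m[c]},*a))
E
time python3 m.py
```

```text
1.6
a all (array([4.14883e+02, 2.94728e+02, 1.20000e-02]), np.float64(0.2))
   top (array([4.14742e+02, 2.94873e+02, 1.70000e-02]), np.float64(0.086))
   side (array([ 4.16235e+02,  2.95000e+02, -1.41000e-01]), np.float64(0.081))
b all (array([ 5.80013e+02, -3.04499e+02, -4.00000e-03]), np.float64(0.18))
   top (array([ 5.79547e+02, -3.05843e+02, -3.30000e-02]), np.float64(0.111))
   side (array([ 5.80174e+02, -3.04010e+02,  3.90000e-02]), np.float64(0.057))
tray all (array([ 5.0494e+02, -2.0456e+01,  1.7900e-01]), np.float64(0.05))
   top (array([ 5.03895e+02, -2.12680e+01,  1.87000e-01]), np.float64(0.019))
   side (array([ 5.05495e+02, -1.93750e+01,  1.80000e-01]), np.float64(0.02))
real	0m7.531s
user	0m6.264s
sys	0m0.072s
```

View pics/crops.png

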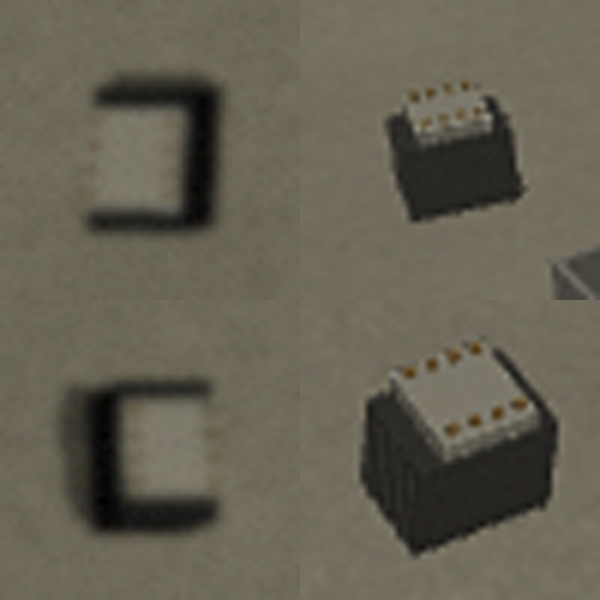

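Both transformers have their long axis along world x (yaws about -0.04 and +0.04). The case yaw is about 0.18, and its centre is about (505,-20.5). Now I grip the handle.

```bash
cat > plan.py <<'E'
from h import *
C=np.array([504.9,-20.5]); YAW=0.182
def cw(x,y,z,yaw=None):
    a=YAW if yaw is None else yaw; return np.array([C[0]+np.cos(a)*x-np.sin(a)*y,C[1]+np.sin(a)*x+np.cos(a)*y,z])
def st(tag=""):
    s=robot.observe(); print(tag,"t",round(s["t"],2),"tcp",np.round(s["tcp_pos"],1),"F",np.round(s["contact_force"],1),"M",np.round(s["wrist_torque"],2),"w",round(s["grip_width"]*92,1),"gf",round(s["grip_force"],1)); return s
def tilted(yaw,th,flip=1):
    "fingers point down and towards +yaw by th; closing line horizontal, across yaw"
    z=np.array([np.sin(th)*np.cos(yaw),np.sin(th)*np.sin(yaw),-np.cos(th)]); y=flip*np.array([-np.sin(yaw),np.cos(yaw),0])
    return Ro.from_matrix(np.c_[np.cross(y,z),y,z]).as_rotvec(), z
def arc(q): return 90*(np.cos(.14)-np.cos(.14+q)),90*(np.sin(.14+q)-np.sin(.14))
E
python3 - <<'E'
from plan import *
r=down(YAW+np.pi/2)
for f in(1,-1):
  for nm,xy,ya in(("a",(415,295),-.04),("b",(580,-305),.04),("L",cw(30,58,0)[:2],YAW),("R",cw(30,-58,0)[:2],YAW)):
    rr,z=tilted(ya,np.radians(35),f); print(f,nm,[None if (q:=kin.ik(np.r_[xy,h]+19*z,rr)) is None else np.round(q,2) for h in(31,120)])
robot.movep(cw(0,0,160),r); st("above")
robot.servo_line(cw(0,0,101),feed=120); st("at")
grip(0.0,25); st("gripped")
E
```

```text
1 a [array([-1.47,  0.64,  0.56,  2.39,  2.03,  0.23, -1.53]), array([-1.36,  0.35,  0.43,  2.37,  1.29,  0.39, -0.65])]
1 b [array([ 1.25,  0.88, -0.84,  2.03,  1.78,  0.18,  0.65]), array([ 1.3 ,  0.71, -0.91,  2.02,  0.89,  0.2 ,  1.45])]
1 L [array([ 0.82,  0.96, -1.11,  2.38,  2.25,  0.78, -0.2 ]), array([ 0.82,  0.57, -1.08,  2.37,  1.99,  0.45, -0.16])]
1 R [array([ 1.1 ,  0.98, -1.1 ,  2.3 ,  2.2 ,  0.58,  0.11]), array([ 1.1 ,  0.62, -1.07,  2.29,  1.87,  0.29,  0.23])]
-1 a [array([-1.34,  0.6 ,  0.41,  2.38,  1.9 ,  0.32,  1.77]), array([-2.  ,  0.8 ,  1.33,  2.39, -1.28,  0.28, -1.33])]
-1 b [array([ 1.25,  0.88, -0.84,  2.03,  1.78,  0.18, -2.49]), array([ 0.78,  0.5 , -0.22,  2.05, -1.19,  0.27,  0.2 ])]
-1 L [array([ 0.47,  0.66, -0.66,  2.4 ,  2.58,  0.51,  2.38]), array([ 0.46,  0.38, -0.64,  2.39,  2.36,  0.24,  2.49])]
-1 R [array([ 1.23,  1.27, -1.34,  2.3 ,  2.09,  0.86, -2.73]), array([ 1.24,  0.85, -1.32,  2.29,  1.79,  0.55, -2.72])]
above t 4.14 tcp [505.2 -19.4 160. ] F [0.  0.8 0.3] M [-0.08  0.05 -0.05] w 92.0 gf 0.0
at t 4.78 tcp [505.2 -20.6 101.2] F [-0.2 -0.2 -0.9] M [-0.06  0.06  0.02] w 91.5 gf 0.0
gripped t 5.97 tcp [503.7 -20.7 100.8] F [-4.7 -0.7  5.3] M [-0.26  1.15  0.06] w 11.9 gf 25.0
```

```bash
python3 - <<'E'
from plan import *
p0=np.array(robot.observe()["tcp_pos"]); p0[1]=-20.5
d=np.array([np.cos(YAW),np.sin(YAW)])
for k,q in enumerate(np.linspace(0,1.606,15)[1:]):
    b,u=arc(q); robot.servo_line(np.r_[p0[:2]+b*d,p0[2]+u],feed=70)
    if k%3==1 or k>11: st(f"{q:.2f}")
    if np.linalg.norm(robot.observe()["contact_force"])>40: print("force"); break
E
```

```text
0.23 t 6.56 tcp [508.9 -19.7 121.1] F [-1.4 -1.8 -2.6] M [-0.54  0.41  0.1 ] w 11.5 gf 25.0
0.57 t 7.46 tcp [524.7 -16.7 147.7] F [-3.9 -2.7 -0.7] M [-0.64  0.85  0.05] w 11.3 gf 25.0
0.92 t 8.36 tcp [548.4 -12.3 167. ] F [-3.7 -2.6  2.5] M [-0.56  0.9   0.05] w 11.7 gf 25.0
1.26 t 9.26 tcp [577.   -7.  177.2] F [-0.4 -1.5  3.9] M [-0.4   0.31  0.06] w 11.7 gf 25.0
1.49 t 9.86 tcp [597.   -3.2 178.2] F [ 0.5 -0.5  4.2] M [-0.25 -0.12  0.09] w 12.0 gf 25.0
1.61 t 10.16 tcp [606.7  -1.4 177. ] F [-1.  -0.6  4.8] M [-0.24  0.06  0.07] w 11.8 gf 25.0
```

```bash
cat >> plan.py <<'E'
TH=np.radians(35)
def gp(xyz,yaw):
    "TCP for grasp point xyz at tilt TH, and its orientation"
    r,z=tilted(yaw,TH); return np.array(xyz)+19*z,r
E
python3 - <<'E'
from plan import *
s=robot.observe(); p=np.array(s["tcp_pos"])
grip(0.45); st("open")
robot.servo_line(p+[0,0,70],feed=150)
for c in("top","side"): cv2.imwrite(f"pics/{c}1.png",viewer.read_camera(c)[...,::-1])
print("tray",find("tray","side"),find("transformer_a","side"))
X=(411,295)
P,r=gp([*X,130],-.04); robot.movep(P,r); st("above a"); grip(0.9)
P,_=gp([*X,26],-.04); robot.servo_line(P,feed=120); st("at a")
E
```

```text
open t 10.76 tcp [606.7  -1.5 176.8] F [ 0.5 -0.1 -0.7] M [-0.05  0.02 -0.02] w 41.2 gf 0.0
tray [(0.58, array([589.4,  -6.7, 139.5]))] [(0.97, array([ 577.9, -307.9,    3.4])), (0.61, array([419. , 295.3,   1.9]))]
above a t 12.99 tcp [423.  294.3 115. ] F [ 0.8 -0.3 -0.1] M [ 0.02  0.53 -0.04] w 41.8 gf 0.0
at a t 15.09 tcp [422.  294.7  10.7] F [-0.1  0.3 -0.1] M [-0.03  0.54 -0.02] w 82.8 gf 0.0
```

View pics/side1.png

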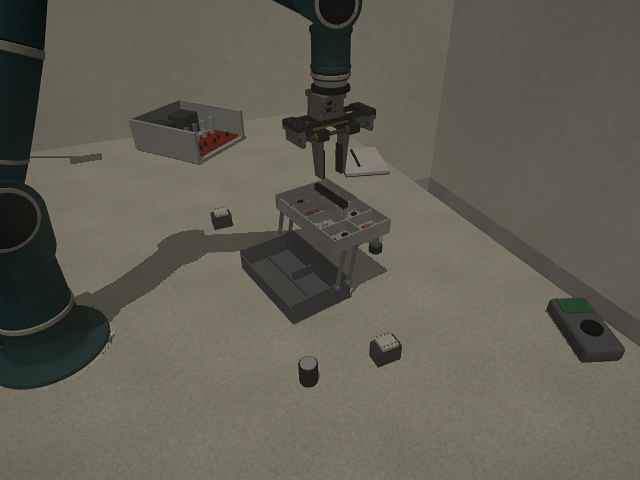

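The tray rests open by itself, with its near rim at about (335,235) px, and the case interior is clear. Next I grip transformer a and lift it.

```bash
sed -i 's/C=np.array(\[504.9/C=np.array([504.0/' plan.py; python3 - <<'E'
from plan import *
grip(0.0,30); s=st("grip")
p=np.array(s["tcp_pos"]); robot.servo_line(p+[0,0,120],feed=120); st("up")
try:
    P,r=gp(cw(-40,58,150),YAW); robot.movep(P,r); st("over case")
except robot.IKError as e: print(e)
cv2.imwrite("pics/side2.png",viewer.read_camera("side")[...,::-1])
E
```

```text
grip t 15.88 tcp [421.9 294.6  10.4] F [-0.2  0.1 -0.1] M [0.12 0.6  0.04] w 34.1 gf 29.8
up t 17.4 tcp [421.7 294.3 130. ] F [ 0.4  0.6 -2.2] M [ 0.07  0.84 -0.03] w 33.7 gf 29.8
the arm cannot take that pose within its joint ranges
```

View pics/side2.png

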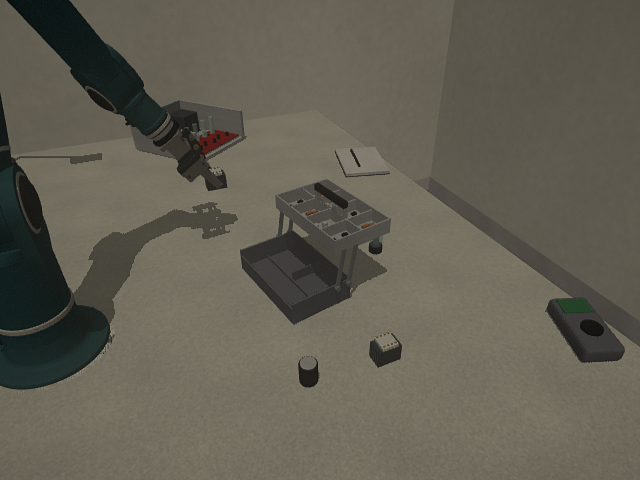

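```bash
python3 - <<'E'
from plan import *
for y in(200,58,-58,-200):
  for x in(-20,-10,0,10,30):
    print(y,x,[None if (q:=kin.ik(*gp(cw(x,y,h),YAW))) is None else str(np.round(q,1)) for h in(31,45,90,110)])
E
```

```text
200 -20 [None, None, None, None]
200 -10 [None, None, None, None]
200 0 [None, None, None, None]
200 10 ['[-0.2  0.6 -0.4  2.4  2.4  0.6 -1.1]', '[-0.1  0.6 -0.5  2.4  2.3  0.6 -1. ]', '[-0.2  0.4 -0.4  2.4  2.2  0.4 -0.9]', None]
200 30 ['[-0.1  0.6 -0.5  2.4  2.4  0.6 -1. ]', '[-0.1  0.6 -0.5  2.4  2.3  0.6 -0.9]', '[-0.1  0.4 -0.5  2.4  2.1  0.5 -0.8]', '[-0.1  0.4 -0.5  2.4  2.   0.4 -0.7]']
58 -20 [None, None, None, None]
58 -10 [None, None, None, None]
58 0 [None, None, None, None]
58 10 [None, None, None, None]
58 30 ['[ 0.3  0.6 -0.4  2.4  2.8  0.5 -1. ]', '[ 0.3  0.6 -0.5  2.4  2.8  0.4 -1. ]', '[ 0.4  0.4 -0.5  2.4  2.6  0.3 -0.9]', '[ 0.4  0.4 -0.6  2.4  2.5  0.2 -0.8]']
-58 -20 [None, None, '[ 0.7  0.4 -0.5  2.4  3.5  0.2 -1.5]', None]
-58 -10 ['[ 0.5  0.6 -0.3  2.4  3.4  0.4 -1.4]', '[ 0.6  0.5 -0.4  2.4  3.4  0.3 -1.4]', '[ 0.7  0.4 -0.5  2.4  3.3  0.2 -1.3]', '[ 0.6  0.4 -0.4  2.4  3.8  0.2 -1.8]']
-58 0 ['[ 0.6  0.6 -0.4  2.4  3.3  0.4 -1.3]', '[ 0.6  0.6 -0.4  2.4  3.3  0.3 -1.3]', '[ 0.8  0.5 -0.6  2.4  3.1  0.2 -1.1]', '[ 1.   0.5 -0.9  2.4  2.5  0.2 -0.4]']
-58 10
[... 475 characters left out ...]
1  2.2  1.3  0.3  1.1]']
-200 -10 ['[ 1.   0.7 -0.5  2.2  3.9  0.2 -1.5]', '[ 1.4  1.  -1.1  2.2  1.8  0.3  0.7]', '[ 1.4  0.8 -1.1  2.2  1.5  0.3  1. ]', '[ 1.4  0.8 -1.1  2.2  1.3  0.3  1.1]']
-200 0 ['[ 1.2  0.8 -0.9  2.2  2.2  0.2  0.3]', '[ 1.4  1.  -1.1  2.2  1.8  0.3  0.7]', '[ 1.4  0.8 -1.1  2.2  1.5  0.3  1. ]', '[ 1.4  0.8 -1.1  2.2  1.4  0.3  1.1]']
-200 10 ['[ 1.2  0.8 -0.9  2.2  2.2  0.2  0.3]', '[ 1.4  1.  -1.1  2.2  1.8  0.4  0.8]', '[ 1.4  0.8 -1.1  2.2  1.5  0.3  1. ]', '[ 1.4  0.8 -1.1  2.2  1.4  0.3  1.1]']
-200 30 ['[ 1.2  0.8 -0.9  2.1  2.1  0.2  0.4]', '[ 1.3  1.  -1.1  2.1  1.8  0.4  0.8]', '[ 1.3  0.9 -1.1  2.1  1.5  0.3  0.9]', '[ 1.4  0.8 -1.1  2.1  1.4  0.3  1.1]']
```

```bash
python3 - <<'E'
from plan import *
for f in(1,-1):
 for y in(58,-58):
  for th in(35,30,25,20,15,10):
    row=[]
    for h in(31,50,70,90,120):
        r,z=tilted(YAW,np.radians(th),f)
        ok=[x for x in range(-50,35,5) if kin.ik(cw(x,y,h)+19*z,r) is not None]
        row.append(ok[0] if ok else None)
    print(f,y,th,"min xg at h 31,50,70,90,120:",row)
E
```

```text
1 58 35 min xg at h 31,50,70,90,120: [20, 20, 20, 15, 10]
1 58 30 min xg at h 31,50,70,90,120: [-5, -5, 5, 5, -5]
1 58 25 min xg at h 31,50,70,90,120: [-15, -20, -20, -25, -30]
1 58 20 min xg at h 31,50,70,90,120: [-40, -45, -45, -50, -50]
1 58 15 min xg at h 31,50,70,90,120: [-50, -50, -50, -50, -50]
1 58 10 min xg at h 31,50,70,90,120: [-50, -50, -50, -50, -50]
1 -58 35 min xg at h 31,50,70,90,120: [-15, -20, -20, -25, -20]
1 -58 30 min xg at h 31,50,70,90,120: [-45, -50, -50, -50, -45]
1 -58 25 min xg at h 31,50,70,90,120: [-50, -50, -50, -50, -50]
1 -58 20 min xg at h 31,50,70,90,120: [-50, -50, -50, -50, -50]
1 -58 15 min xg at h 31,50,70,90,120: [-50, -50, -50, -50, -50]
1 -58 10 min xg at h 31,50,70,90,120: [-50, -50, -50, -50, -50]
-1 58 35 min xg at h 31,50,70,90,120: [30, 30, 30, 30, 25]
-1 58 30 min xg at h 31,50,70,90,120: [5, 5, 5, 5, 10]
-1 58 25 min xg at h 31,50,70,90,120: [-15, -20, -20, -25, -45]
-1 58 20 min xg at h 31,50,70,90,120: [-40, -45, -45, -50, -50]
-1 58 15 min xg at h 31,50,70,90,120: [-50, -50, -50, -50, -50]
-1 58 10 min xg at h 31,50,70,90,120: [-50, -50, -50, -50, -50]
-1 -58 35 min xg at h 31,50,70,90,120: [-10, -10, -10, -10, -20]
-1 -58 30 min xg at h 31,50,70,90,120: [-35, -35, -35, -40, -45]
-1 -58 25 min xg at h 31,50,70,90,120: [-50, -50, -50, -50, -50]
-1 -58 20 min xg at h 31,50,70,90,120: [-50, -50, -50, -50, -50]
-1 -58 15 min xg at h 31,50,70,90,120: [-50, -50, -50, -50, -50]
-1 -58 10 min xg at h 31,50,70,90,120: [-50, -50, -50, -50, -50]
```

The left bay is at the inner reach limit at this tilt, but the right bay is not. So transformer a goes in the right bay, crossing in front with less tilt, and b goes in the left bay at a smaller tilt.

```bash
cat >> plan.py <<'E'
def go(xyz,th,yaw=None,feed=150,case=True,line=True):
    "grasp point to xyz (case frame or world), tilt th deg"
    yaw=YAW if yaw is None else yaw; r,z=tilted(yaw,np.radians(th)); P=(cw(*xyz) if case else np.array(xyz))+19*z
    robot.servo_line(P,feed=feed,rotation=r) if line else robot.movep(P,r)
E
python3 - <<'E'
from plan import *
go((-50,58,150),15,feed=200); st(1)
go((-40,-58,110),25,feed=150); st(2)
go((-15,-58,88),35,feed=80); print(np.round(robot.observe()["joints"],2))
cv2.imwrite("pics/side3.png",viewer.read_camera("side")[...,::-1])
go((30,-58,45),35,feed=80); s=st(4); print(np.round(s["joints"],2))
E
```

```text
1 t 20.09 tcp [449.   28.7 131.6] F [ 0.1  0.2 -2.5] M [-0.07  0.39 -0.03] w 34.0 gf 29.8Traceback (most recent call last):
  File "<stdin>", line 3, in <module>
  File "plan.py", line 19, in go
    robot.servo_line(P,feed=feed,rotation=r) if line else robot.movep(P,r)
    ~~~~~~~~~~~~~~~~^^^^^^^^^^^^^^^^^^^^^^^^
cell.IKError: the arm cannot follow that straight line within its joint ranges
```

```bash
python3 - <<'E'
from plan import *
print(np.round(robot.observe()["joints"],2))
for p,th in(((-50,-58,150),15),((-40,-58,110),25),((-15,-58,88),35),((30,-58,45),35)):
    r,z=tilted(YAW,np.radians(th)); q=kin.ik(cw(*p)+19*z,r); print(p,th,None if q is None else np.round(q,2))
try: go((-50,-58,150),15,feed=150); print("line ok")
except robot.IKError: go((-50,-58,150),15,line=False); print("movep")
s=st(2); print(np.round(s["joints"],2))
for p,th in(((-40,-58,110),25),((-15,-58,88),35),((30,-58,45),35),((30,-58,31),35)):
    r,z=tilted(YAW,np.radians(th)); q=kin.ik(cw(*p)+19*z,r); print(p,th,None if q is None else np.round(q,2))
E
```

```text
[-0.25  0.13  0.13  2.34 -0.08  0.4   1.7 ]
(-50, -58, 150) 15 [ 0.03  0.19  0.16  2.27 -0.28  0.45  2.17]
(-40, -58, 110) 25 [ 1.01  0.43 -0.9   2.34  0.99  0.2   1.04]
(-15, -58, 88) 35 None
(30, -58, 45) 35 [ 1.23  1.2  -1.34  2.3   2.05  0.81  0.4 ]
line ok
2 t 21.02 tcp [469.9 -84.9 131.5] F [-1.1 -0.1 -1.6] M [-0.01  0.34 -0.02] w 33.7 gf 29.8
[ 0.04  0.19  0.14  2.27 -0.28  0.45  2.17]
(-40, -58, 110) 25 [ 1.01  0.43 -0.9   2.34  0.99  0.2   1.04]
(-15, -58, 88) 35 None
(30, -58, 45) 35 [ 1.23  1.2  -1.34  2.3   2.05  0.81  0.4 ]
(30, -58, 31) 35 [ 1.23  1.27 -1.34  2.3   2.09  0.86  0.41]
```

```bash
python3 - <<'E'
from plan import *
go((-40,-58,230),15,feed=200)
s=st(); print(np.round(s["joints"],2))
for p,th in(((-40,-58,230),25),((-30,-58,200),30),((-20,-58,150),30),((-15,-58,110),30),((0,-58,88),35)):
    r,z=tilted(YAW,np.radians(th)); q=kin.ik(cw(*p)+19*z,r); print(p,th,None if q is None else np.round(q,2))
for dx in(0,-40,-80):
  p,th=(-30+dx,-58-60,200),30
  r,z=tilted(YAW,np.radians(th)); q=kin.ik(cw(*p)+19*z,r); print(p,th,None if q is None else np.round(q,2))
E
```

```text
t 21.57 tcp [479.2 -83.  211. ] F [-0.5 -0.7 -2.4] M [-0.06  0.41 -0.  ] w 34.0 gf 29.8
[-0.    0.06  0.17  2.18 -0.17  0.66  2.04]
(-40, -58, 230) 25 [ 0.04  0.01  0.18  2.29 -0.38  0.46  2.27]
(-30, -58, 200) 30 [ 0.09  0.07  0.14  2.36 -0.75  0.31  2.66]
(-20, -58, 150) 30 [ 1.18  0.43 -1.09  2.32  1.02  0.21  1.01]
(-15, -58, 110) 30 [ 1.15  0.58 -1.09  2.34  1.6   0.29  0.5 ]
(0, -58, 88) 35 [ 1.28  0.96 -1.32  2.36  1.95  0.62  0.35]
(-30, -118, 200) 30 [ 0.24  0.12  0.14  2.29 -0.84  0.39  2.86]
(-70, -118, 200) 30 [ 0.66  0.09 -0.23  2.33 -0.79  0.39  2.87]
(-110, -118, 200) 30 [ 1.68  0.17 -1.2   2.35 -0.49  0.35  2.7 ]
```

```bash
python3 - <<'E'
from plan import *
r,z=tilted(YAW,np.radians(30)); q1=np.array(kin.ik(cw(-20,-58,150)+19*z,r)); q0=np.array(robot.observe()["joints"])
for f in np.linspace(0,1,7)[1:]:
    robot.goto_joints(q0+f*(q1-q0)); s=robot.observe()
    R=Ro.from_rotvec(s["tcp_rot"]).as_matrix(); g=np.array(s["tcp_pos"])-19*R[:,2]; d=g[:2]-C
    x,y=np.cos(YAW)*d[0]+np.sin(YAW)*d[1],-np.sin(YAW)*d[0]+np.cos(YAW)*d[1]
    print(round(f,2),round(s["t"],2),"case xyz",np.round([x,y,g[2]]),"zaxis",R[:,2].round(2))
    if x>10 or g[2]<120: print("stop"); break
for p,th in(((0,-58,88),35),((30,-58,45),35)):
    r,z=tilted(YAW,np.radians(th)); q=kin.ik(cw(*p)+19*z,r); print(p,th,None if q is None else np.round(q,2))
E
```

```text
0.17 21.91 case xyz [-57. -83. 192.] zaxis [ 0.22 -0.05 -0.97]
0.33 22.25 case xyz [ -63. -100.  165.] zaxis [ 0.22 -0.1  -0.97]
0.5 22.59 case xyz [ -62. -105.  143.] zaxis [ 0.25 -0.11 -0.96]
0.67 22.93 case xyz [-54. -98. 131.] zaxis [ 0.31 -0.07 -0.95]
0.83 23.27 case xyz [-39. -82. 131.] zaxis [ 0.39 -0.   -0.92]
1.0 23.62 case xyz [-21. -60. 149.] zaxis [ 0.49  0.09 -0.87]
(0, -58, 88) 35 [ 1.17  0.75 -1.13  2.36  2.08  0.41  0.12]
(30, -58, 45) 35 [ 1.14  0.98 -1.16  2.31  2.13  0.59  0.18]
```

```bash
python3 - <<'E'
from plan import *
go((0,-58,88),35,feed=120); st(1)
go((30,-58,46),35,feed=100); s=st(2); print(np.round(s["joints"],2))
im=[viewer.read_camera(c) for c in("top","side")]
cv2.imwrite("pics/in1.png",np.hstack([cv2.resize(im[0][180:330,260:410],(400,400)),cv2.resize(im[1][170:340,220:390],(400,400))])[...,::-1])
E
```

```text
Traceback (most recent call last):
  File "plan.py", line 19, in go
    robot.servo_line(P,feed=feed,rotation=r) if line else robot.movep(P,r)
    ~~~~~~~~~~~~~~~~^^^^^^^^^^^^^^^^^^^^^^^^
cell.IKError: the arm cannot follow that straight line within its joint ranges
```

```bash
python3 - <<'E'
from plan import *
for p,th in(((-15,-58,125),31),((-10,-58,105),33),((0,-58,88),35),((10,-58,74),35),((20,-58,60),35),((30,-58,46),35)):
    try: go(p,th,feed=100); k="line"
    except robot.IKError:
        r,z=tilted(YAW,np.radians(th)); q=np.array(kin.ik(cw(*p)+19*z,r)); dq=np.abs(q-robot.observe()["joints"]).max()
        print(p,"dq",dq.round(2))
        if dq>1.2: break
        go(p,th,line=False); k="movep"
    st(k)
im=[viewer.read_camera(c) for c in("top","side")]
cv2.imwrite("pics/in1.png",np.hstack([cv2.resize(im[0][180:330,260:410],(400,400)),cv2.resize(im[1][170:340,220:390],(400,400))])[...,::-1])
E
```

```text
line t 24.27 tcp [509.7 -78.8 108.7] F [-0.5 -0.6 -2.1] M [-0.03  0.77 -0.04] w 34.0 gf 29.8
line t 24.94 tcp [515.  -77.9  89.2] F [-0.3  0.4 -1.8] M [-0.15  0.81  0.01] w 33.9 gf 29.8
line t 25.29 tcp [524.9 -75.2  72.2] F [-0.7  0.4 -2.2] M [-0.11  0.85  0.01] w 34.2 gf 29.8
line t 25.62 tcp [535.1 -73.5  58.8] F [-0.2  0.3 -2.1] M [-0.16  0.88 -0.01] w 34.0 gf 29.8
line t 25.94 tcp [544.7 -71.6  44.7] F [ 0.1 -0.2 -2.3] M [-0.1   0.94  0.01] w 34.2 gf 29.8
line t 26.27 tcp [554.4 -69.8  30.6] F [-0.3 -0.2 -2.7] M [-0.15  0.86 -0.01] w 34.4 gf 29.8
```

View pics/in1.png

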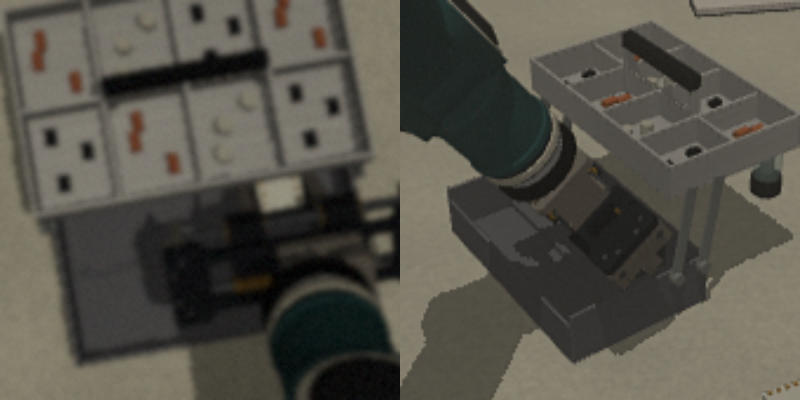

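The gripper is clear of the tray and arms, with the block over the right bay (white top at about (280,195) in the left crop). Now I lower it, release and retreat.

```bash
cat >> plan.py <<'E'
def lower(ztcp,maxd=3.5):
    "slow down to tcp height ztcp, then in small steps until the floor bears the load"
    p=np.array(robot.observe()["tcp_pos"]); p[2]=ztcp+1.2; robot.servo_line(p,feed=25)
    f0=np.mean([robot.observe()["contact_force"][2] for _ in range(1)])
    for k in range(10):
        p[2]-=0.4; robot.servo_line(p,feed=10); f=robot.observe()["contact_force"][2]
        if f>1.5: break
    st(f"down k={k} f0={f0:.1f}")
E
python3 - <<'E'
from plan import *
lower(15.4)
grip(0.5); st("released")
for p,th in(((22,-58,43),35),((10,-58,65),35),((0,-58,80),35),((-10,-58,105),33),((-20,-58,150),30)):
    try: go(p,th,feed=130)
    except robot.IKError: print("movep",p); go(p,th,line=False)
s=st("out"); print(np.round(s["joints"],2))
for n,p,th in(("b",(576,-305,130),25),("b",(576,-305,26),25)):
    r,z=tilted(.04,np.radians(th)); q=kin.ik(np.array(p)+19*z,r); print(p,th,None if q is None else np.round(q,2))
E
```

```text
down k=3 f0=-1.3 t 28.07 tcp [554.5 -70.   15.5] F [-4.5 -1.   6.2] M [-0.19  0.73 -0.04] w 34.1 gf 29.8
released t 28.45 tcp [554.5 -70.   15. ] F [0.1 0.3 0.4] M [-0.07  0.56 -0.04] w 46.0 gf 0.0
out t 30.85 tcp [503.9 -79.4 133. ] F [-0.4  0.  -0.8] M [-0.08  0.46  0.01] w 45.8 gf 0.0
[ 1.22  0.46 -1.15  2.32  1.11  0.24  0.93]
(576, -305, 130) 25 [ 1.38  0.84 -1.17  1.92  1.03  0.62  1.33]
(576, -305, 26) 25 [ 1.08  0.78 -0.68  1.96  0.88  0.25  1.41]
```

```bash
python3 - <<'E'
from plan import *
p=(-45,-230,130)
try: go(p,25,feed=220)
except robot.IKError: print("movep"); go(p,25,line=False)
st(1)
X=(573.5,-305.5)
go((*X,120),28,yaw=.04,case=False,line=False); st(2); grip(0.9)
go((*X,26),28,yaw=.04,case=False,feed=120); s=st("at b"); 
grip(0.0,30); s=st("grip")
robot.servo_line(np.array(s["tcp_pos"])+[0,0,110],feed=130); s=st("up"); print(np.round(s["joints"],2))
for p,th in(((-45,-230,130),20),((-50,58,150),15),((-20,58,110),22),((-5,58,88),28),((26,58,45),28)):
    r,z=tilted(YAW,np.radians(th)); q=kin.ik(cw(*p)+19*z,r); print(p,th,None if q is None else np.round(q,2))
im=viewer.read_camera("top"); print(find("transformer_a","top"))
cv2.imwrite("pics/top4.png",im[...,::-1])
E
```

```text
1 t 31.8 tcp [ 509.1 -251.8  112.8] F [-0.4  0.2 -0.1] M [ 0.03  0.45 -0.08] w 45.8 gf 0.0
2 t 32.24 tcp [ 582.9 -303.2  103.4] F [-0.1  1.   0.1] M [0.05 0.51 0.07] w 46.2 gf 0.0
at b t 33.87 tcp [ 582.9 -305.1    9.8] F [-0.3  0.5  1. ] M [ 0.02  0.49 -0.02] w 83.0 gf 0.0
grip t 34.66 tcp [ 582.4 -305.1    9.3] F [-1.3  1.4  0.5] M [0.03 0.52 0.11] w 33.9 gf 29.7
up t 35.66 tcp [ 581.6 -305.   118.1] F [-0.9  0.3 -2.7] M [0.01 0.76 0.04] w 33.9 gf 29.7
[ 1.4   0.81 -1.14  1.95  1.01  0.53  1.35]
(-45, -230, 130) 20 [ 1.47  0.78 -1.24  2.05  0.94  0.66  1.48]
(-50, 58, 150) 15 [ 0.99  0.45 -1.27  2.28  0.83  0.6   0.88]
(-20, 58, 110) 22 [ 0.75  0.44 -0.99  2.34  1.2   0.37  0.53]
(-5, 58, 88) 28 [ 0.61  0.47 -0.82  2.39  1.87  0.3  -0.13]
(26, 58, 45) 28 [ 0.92  1.11 -1.33  2.32  1.91  0.94  0.16]
[(0.88, array([550.5, -69.4,   4.4])), (0.84, array([ 578.4, -305.4,  109. ]))]
```

View pics/top4.png

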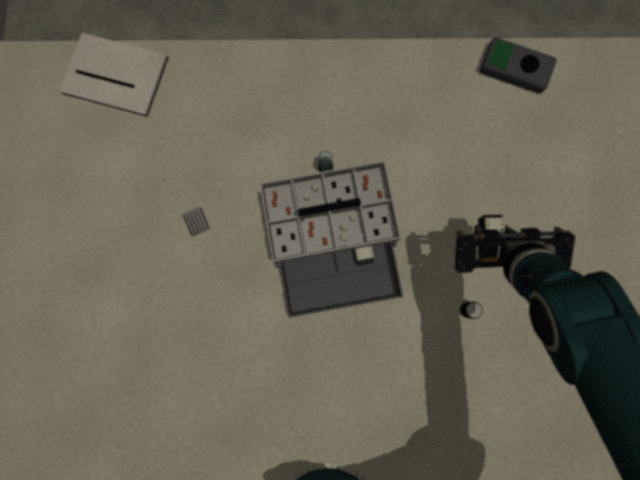

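Transformer a stands upright in the right bay at (364,254) px, square to the divider at (337,262). The tray rests up, and b is held. Next I carry b to the left bay.

```bash
python3 - <<'E'
from plan import *
for p,th,fd in(((-45,-230,130),22,200),((-55,-80,150),18,200),((-50,58,150),17,200),((-25,58,115),21,120),((-8,58,92),27,100),((10,58,68),28,100),((26,58,46),28,80)):
    try: go(p,th,feed=fd); k="line"
    except robot.IKError:
        r,z=tilted(YAW,np.radians(th)); q=kin.ik(cw(*p)+19*z,r)
        if q is None: print(p,"no ik"); break
        dq=np.abs(np.array(q)-robot.observe()["joints"]).max(); print(p,"dq",dq.round(2))
        if dq>1.2: break
        go(p,th,line=False); k="movep"
    st(k)
print(np.round(robot.observe()["joints"],2))
im=[viewer.read_camera(c) for c in("top","side")]
cv2.imwrite("pics/in2.png",np.hstack([cv2.resize(im[0][180:330,260:410],(400,400)),cv2.resize(im[1][170:340,220:390],(400,400))])[...,::-1])
E
```

```text
line t 36.36 tcp [ 509.2 -254.5  112.7] F [ 0.   0.4 -2.9] M [-0.15  0.57 -0.05] w 33.8 gf 29.7
line t 37.27 tcp [ 470.7 -109.2  131.9] F [ 0.  -0.5 -2.8] M [-0.15  0.49  0.01] w 34.0 gf 29.7
line t 38.11 tcp [450.   27.5 131.6] F [-0.4 -0.6 -2.9] M [-0.05  0.46 -0.  ] w 33.9 gf 29.7
line t 38.62 tcp [475.6  32.7  97.1] F [-0.6  0.4 -2.7] M [-0.05  0.6   0.  ] w 34.4 gf 29.7
line t 39.4 tcp [494.5  36.5  75.5] F [ 0.4 -0.1 -2.6] M [-0.05  0.69 -0.  ] w 34.0 gf 29.7
line t 39.85 tcp [511.9  40.   51.2] F [ 0.2  0.1 -2.8] M [-0.11  0.78 -0.02] w 33.8 gf 29.7
line t 40.34 tcp [527.6  43.   29.4] F [-0.  -0.8 -2.2] M [-0.14  0.73  0.01] w 34.0 gf 29.7
[ 0.59  0.65 -0.83  2.33  2.02  0.42 -0.21]
```

View pics/in2.png

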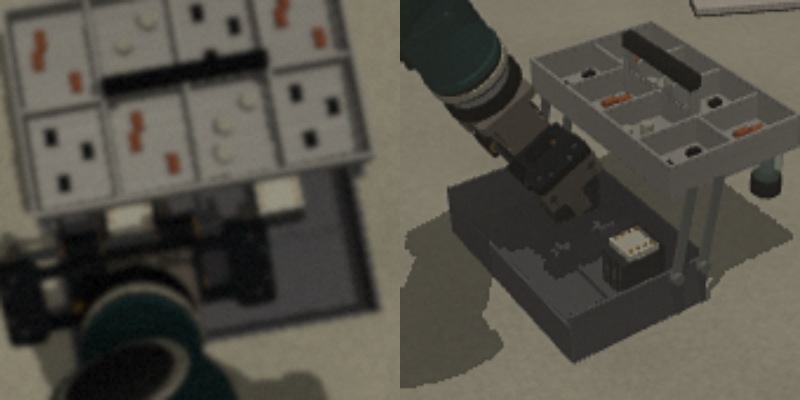

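Block b is over the left bay (white top at about (130,218) in the left crop), and a stands undisturbed beside it. Lower, release, back out.

```bash
python3 - <<'E'
from plan import *
lower(14.3)
grip(0.5); st("released")
for p,th in(((17,58,48),28),((8,58,65),28),((-8,58,92),27),((-30,58,120),21),((-50,58,170),15)):
    try: go(p,th,feed=130)
    except robot.IKError: print("movep",p); go(p,th,line=False)
robot.servo_line(np.array(robot.observe()["tcp_pos"])+[-10,0,90],feed=200)
s=st("out"); print(np.round(s["joints"],2))
im=[viewer.read_camera(c) for c in("top","side")]
for c in("top","side"): print(find("transformer_a",c),find("tray",c))
cv2.imwrite("pics/in3.png",np.hstack([cv2.resize(im[0][180:330,260:410],(400,400)),cv2.resize(im[1][170:340,220:390],(400,400))])[...,::-1])
r=down(YAW+np.pi/2)
for z in(245,176.5): 
    q=kin.ik([606.7,-1.5,z],r); print(None if q is None else np.round(q,2))
E
```

```text
down k=3 f0=-2.4 t 42.14 tcp [527.7  42.9  14.2] F [-2.7 -0.6  4.7] M [-0.23  0.65 -0.07] w 33.9 gf 29.7
released t 42.52 tcp [527.8  42.9  13.9] F [-0.2  0.4 -0.4] M [-0.04  0.4  -0.02] w 46.1 gf 0.0
out t 47.03 tcp [438.9  27.9 240.9] F [1.2 0.2 0.6] M [ 0.02  0.3  -0.  ] w 45.7 gf 0.0
[ 1.28 -0.05 -1.32  2.18 -0.13  0.72  1.8 ]
[(0.81, array([525.2,  44.3,   8.4])), (0.73, array([549.2, -70.5,   2.4]))] [(0.62, array([585.7,  -1.8, 134.4]))]
[(0.75, array([552.3, -74.2,   6.2])), (0.73, array([522. ,  38.5,   3.9]))] [(0.97, array([587.5,  -7.1, 136.6]))]
[ 0.54  0.5  -0.82  1.64  0.39  1.17 -0.19]
[ 0.52  0.58 -0.79  1.71  0.46  1.05 -0.24]
```

View pics/in3.png

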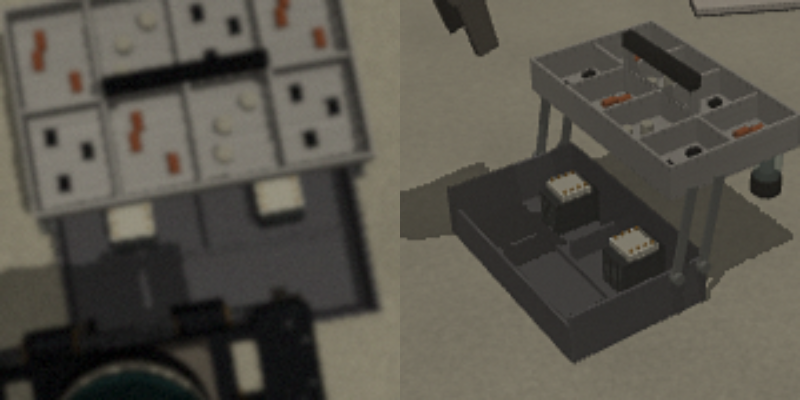

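Both transformers stand upright and square in their bays, tops at (130,222) and (278,198) in the left crop, and the tray is still up. Next I take the handle and lower the tray.

```bash
python3 - <<'E'
from plan import *
r=down(YAW+np.pi/2); H=np.array([606.7,-1.5,176.8])
p=np.array(robot.observe()["tcp_pos"]); robot.servo_line(p+[0,0,50],feed=250)
robot.movep(H+[0,0,100],r); s=st("above"); print(np.round(s["joints"],2))
robot.servo_line(H,feed=120); st("at")
grip(0.0,25); s=st("grip")
p1=np.array(s["tcp_pos"]); p0=np.array([503.7,-20.7,100.8]); d=np.array([np.cos(YAW),np.sin(YAW)])
base=np.r_[p0[:2],p0[2]]; off=p1-(base+np.r_[arc(1.606)[0]*d,arc(1.606)[1]]); print("off",off.round(1))
for k,q in enumerate(np.linspace(1.606,0,15)[1:]):
    b,u=arc(q); robot.servo_line(base+off*q/1.606+np.r_[b*d,u],feed=60 if q>.4 else 40)
    if k%3==1 or k>11: s=st(f"{q:.2f}")
    if np.linalg.norm(robot.observe()["contact_force"])>30: st("force"); break
E
```

```text
above t 49.45 tcp [606.3  -2.2 276.4] F [-0.9  0.1 -1.2] M [-0.08  0.02  0.  ] w 45.8 gf 0.0
[-0.39  0.35  0.43  1.67 -0.16  1.16  0.27]
at t 50.43 tcp [607.3  -1.6 177.6] F [ 0.3 -0.1 -0.4] M [-0.13  0.04  0.05] w 45.8 gf 0.0
grip t 51.04 tcp [606.7  -1.5 177. ] F [-0.8  0.1  1.5] M [-0.04  0.23 -0.01] w 12.0 gf 25.0
off [-0.1  0.3  0.1]
1.38 t 51.69 tcp [585.7  -5.4 178.1] F [-0.5  0.1  1.2] M [-0.07  0.19  0.1 ] w 11.5 gf 25.0
1.03 t 52.67 tcp [555.9 -11.  170.8] F [-1.7 -0.2 -0.4] M [-0.22  0.57  0.11] w 11.9 gf 25.0
0.69 t 53.64 tcp [531.1 -15.6 154.3] F [-2.8 -1.2 -2. ] M [-0.35  0.62  0.08] w 11.9 gf 25.0
0.34 t 54.7 tcp [512.9 -19.  130. ] F [-3.1 -1.7 -3.8] M [-0.41  0.66  0.03] w 11.9 gf 25.0
0.11 t 55.52 tcp [505.7 -20.3 110.8] F [-3.1 -1.1 -5.3] M [-0.44  0.62  0.06] w 11.5 gf 25.0
0.00 t 55.92 tcp [503.7 -20.7 100.9] F [-3.6 -1.7 -1.9] M [-0.39  0.78  0.04] w 11.7 gf 25.0
```

```bash
python3 - <<'E'
from plan import *
p=np.array(robot.observe()["tcp_pos"])
for k in range(6):
    p[2]-=0.3; robot.servo_line(p,feed=10)
    if robot.observe()["contact_force"][2]>3: break
st(f"k={k}")
grip(0.45); st("open")
p=np.array(robot.observe()["tcp_pos"]); robot.servo_line(p+[0,0,110],feed=150); st("clear")
im=[viewer.read_camera(c) for c in("top","side")]
print(find("tray","side"),find("tray_handle","side"),find("tray","top"))
cv2.imwrite("pics/end.png",im[1][...,::-1])
E
```

```text
k=1 t 56.42 tcp [503.8 -20.7 100.7] F [-4.6 -2.4  4. ] M [-0.45  1.35  0.03] w 11.8 gf 25.0
open t 57.02 tcp [503.9 -20.6 100.3] F [1.  0.8 1.1] M [-0.1   0.07  0.  ] w 41.4 gf 0.0
clear t 57.91 tcp [503.2 -20.5 209.5] F [ 0.3  0.2 -0.8] M [-0.05  0.06 -0.04] w 41.1 gf 0.0
[(0.65, array([482.8, -24.3,  60.3]))] [(0.87, array([500.7, -21.9, 118.1]))] []
```

View pics/end.png

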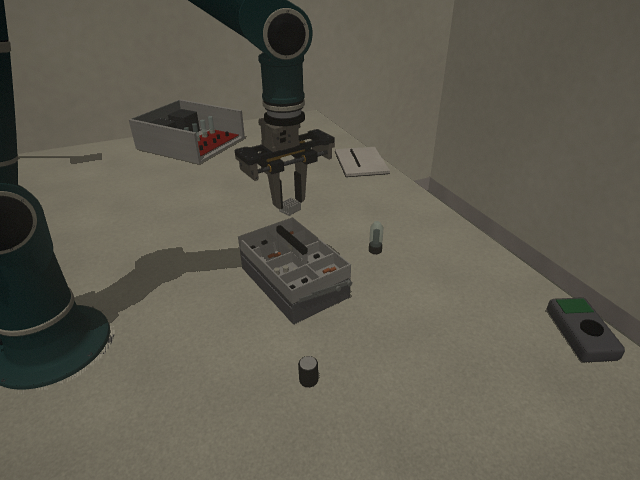

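The tray is fully home (handle z 118, rim at (295,265) px as at the start), the gripper is clear, and the other parts are unmoved.

```bash
python3 -c "
from h import *
print(robot.job_done())"
```

```text
the job is handed in; nothing more can be done
None
```

The job is handed in at about 58 s: both transformers stand upright and square, one in each rear bay, and the tray was lowered by its handle until fully home and released, with the other parts left where they were.

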